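# Seat the thickness plate of a mandoline slicer under its hold-down springs

## Robot

A 7-joint arm with a two-finger parallel gripper is mounted at the origin on the work surface. World frame = base frame: x ahead of the robot, y to its left, z up, the work surface at z = 0. Lengths are in m, angles in rad, forces in N, time in s.
With the tool pointing down it reaches from about 0.425 to 0.925 m from the base axis. Payload 6.8 kg.
Tool frame: the origin (TCP) lies on the centre line of the jaws, within the pads' length; the fingertips stand 14 mm ahead of it and the grasp point (between the pads) lies 5 mm behind it (r.nose_length is the distance from the TCP to the fingertips, in m); z points along the fingers, y is the direction in which the jaws open and shut (so a half turn about z gives the same grasp; the last joint's range is limited). The gripper opens to 85 mm and grips with 20 to 120 N. Pads are 22 mm wide; open, the fingers measure 114 mm over their backs; the gripper's body (76 mm by 85 mm) begins 54 mm behind the grasp point. The pads swing forward as they close: fully open they stand 13 mm farther back than shut.
Start: joints at [1.025, 0.477, 0.022, 1.555, -0.011, 1.109, -0.083], TCP at [0.286, -0.611, 0.245] pointing down, gripper open.
Joint ranges: [-2.96, 2.96], [-0.34, 2.1], [-1.41, 1.46], [0.24, 2.44], [-1.37, 4.51], [0.17, 1.92], [-2.96, 2.96]. Speed limits (rad/s): [2.39, 2.39, 3.14, 3.14, 3.14, 3.14, 3.14].

## Interface

Orientations are given as a rotation vector (axis times angle).
In Python, from bench import r, imaging, look_for, outline_of gives the robot as it stands. The module is installed in compiled form; this text tells all that it offers.
- The arm moves only by the tool carry_out, never from a script. Its arguments are lists of equal length, an entry for each row: "offset": the shift along the tool's x, y, z as a fraction of full scale, a list of three; "turn": the turn, a rotation vector about the tool's x, y, z as a fraction of full scale, a list of three. A call has 1 to 8 rows; each row is the pose to reach, as a shift and turn from the pose commanded when the call began, along the tool's axes at that moment; what a row does not reach only later rows make up. Full scale, the value 1, is 0.5 m for a shift and 1.5 rad for a turn. A row lasts 1/10 s, in which the tool goes at most 50 mm and 8.59 degrees, less where a joint would pass 70% of its speed; a pose out of reach is approached as far as the arm can. A call with a number of a shift or a turn outside -1 to 1 is refused whole. A call with a gripper value outside its range is refused whole. "hand" is the closure, from 0 (fully open) to 1 (shut), set as the call begins (left out, the last holds). The fingers move at their own pace and stop on an object; "force" is the grip in N (left out, the last holds). Time passes only in rows, so rows that repeat a pose let the fingers close. It gives the time, the measured TCP pose, the force and the opening at its end, in the units of the state.
- r.get_obs(): the state, without advancing time (a new reading comes with each control period).
- imaging.grab_frame(name): name is "scene" or "top" or "wrist"; returns a dict with "pixels" (400x640x3 uint8, red, green, blue), "fx", "fy", "cx", "cy" (pixels), "R" (3x3) and "t" (3): a world point X has camera coordinates R X + t. Camera axes: x right, y down, z forward; pixel columns grow to the right and rows downward; lengths in m; the calibration is good to about 2 mm. A picture is of the moment at which its call begins. There is no depth.
- r.hand_in(): hands the job in, once; it reports no verdict.
Trained networks look in the newest picture that a camera, given by its name, has taken for a name from the list of things; names that differ only in an ending like _2 or _b are one class to them, and where a whole thing is asked for, a point or a joint stands for the part that bears it (a point fixed in the world has none). Each returns a list of dicts, best first, with "score" (0 to 1); they miss things now and then, are a little off and sometimes report something else, mostly with a low value. They report only what shows in the picture. A call takes as long as a camera call. They do not tell look-alikes from the thing itself.
- look_for(query, camera): "xyz" ([x, y, z] in m, in the coordinates of the camera as it stood for that picture, good to about 4 mm: the middle of the surface that is visible of it).
- outline_of(query, camera): "region" (400x640 bool, what is visible of it).
The state is a dict: "clock": time; "joints": joint angles; "qvel": joint speeds; "tau": joint torques, N m; "tcp_pos": TCP position; "orientation": TCP orientation; "contact_force": force on the tool from outside, world axes, zero at the start; "moment": the same for the moment, N m; "grip_width": finger opening in m.
Only numpy, scipy, OpenCV 4.12 (cv2) and the standard library are available. Lean on these libraries where they do the work, as an engineer would, in place of code of your own. Each camera call takes 0.05 s, during which the arm holds its last target. There are 200 camera calls.

## Task

The orange thickness plate of the black mandoline slicer on the shelf has been drawn back and stands up on its sprung bed. With closed fingertips press the plate down hard and, keeping it pressed down, slide it towards the blade so that it passes under the two small hold-down springs and is fully home against its stops, then let go and draw the hand clear. Do not lift the plate, keep off the blade, and leave the other kitchen things where they stand.

Things in the scene. Friction and masses are not known exactly. Their poses are not given: they have to be found in the camera images.
- slicer: Black mandoline slicer, flat and held fast on the shelf, 335 x 130 mm, 37 mm high. Origin on the shelf under mid-width; x points along it towards the blade, z up. Between its side rails an open well 104 mm wide runs from x -115 mm to the stops at x 80 mm. Handle: x -185 to -120 mm, 22 mm high.
- plate: Flat orange thickness plate, 110 mm long (x), 100 wide (y), 5 thick, about 110 g, loose in the well (2 mm play each side); nothing to hook, but its finely ribbed top gives fingertips good grip; it slides easily on bed and springs (friction 0.15). Origin: centre of its underside; x towards the blade. Drawn back: origin at x -55 to -33 mm of the slicer, top 35 mm above the shelf. Home: x 25 mm.
- plate_front (a point): The middle of the plate's front upper edge (55 mm ahead of the plate's origin, 5 mm above its underside).
- clamp_left (a point): Front lower inner corner of the aluminium spring clamp on the left (+y) rail: x 30, y 40 mm of the slicer, 32 mm above the shelf. The blunt clamp, 12 mm long, overhangs the plate's edge by 10 mm; top at 40 mm. The raised plate butts against it: press the plate more than 3 mm down (5 is comfortable) to pass. The 80 mm between the clamps is open from above.
- clamp_right (a point): The same corner of the like clamp on the right (-y) rail: x 30, y -40 mm of the slicer. From under each clamp a bronze leaf spring, 9 mm wide, trails 33 mm towards the blade, its free end 3.5 mm lower than the clamp's underside; lifting that end by 3.5 mm takes about 2 N.
- stops (a point): Midpoint between the faces of the two stop blocks (at y 40 to 52 mm either side, x 80 mm of the slicer) that the plate's front edge meets when home; given at 30 mm above the shelf.
- bed (a joint): How far the sprung bed under the plate is pressed down, in m: 0 up, 0.008 fully down. The flat dark steel bed always carries the whole plate level; it begins to sink at 8 N and takes 1 N more for each mm (13 N at 5 mm, 16 N at the bottom). Once home and let go, the plate stays about 3 mm down, held under the clamps and springs.
- blade: Steel blade across the slicer beyond the plate, a strip 20 mm by 103 mm, 1.5 mm thick, edge towards the plate; the origin is its middle, at x 98 mm of the slicer and 33.5 mm above the shelf. Not to be touched.
- food_holder: Bystander: the slicer's hand guard, black base 95 by 85 mm with an orange knob, 64 mm high; origin under its centre.
- sugar_bowl: Bystander: white ceramic sugar bowl with its blue lid on, 102 mm across, 132 mm over the handles, 99 mm high; origin under its centre.
- squeezer: Bystander: wooden citrus squeezer lying flat, 170 mm long (x -87 to +85 mm), 76 mm wide, 36 mm high; origin on the shelf near its middle.
- tortilla_warmer: Bystander: round blue plastic tortilla warmer with yellow lid, 206 mm across, 89 mm high; origin under its centre.
Mind the look-alikes: they are no part of the job. What is meant by the plate is not pink, and is the smaller of those in its own colour.

How it is judged:
On the way, in this order (a step that is already met when the one before it is completed fails the run):
1. the plate is pressed down on its bed before its front edge reaches the spring clamps (value of joint bed above 0.0034 m and x of plate in the frame of slicer below -0.02 m), for 0.05 s.
2. the fingertips keep the plate pressed down while it slides under the springs (x of plate in the frame of slicer between -0.01 and 0.02 m and value of joint bed above 0.0036 m and contact force between the fingers and plate above 3 N), for 0.1 s.
At the end, for the whole second after the job is handed in: The plate lies still and level in the slicer's well, under both spring clamps, its front edge within 3 mm of the stops (x of plate in the frame of slicer between 0.022 and 0.028 m and y of plate in the frame of slicer between -0.004 and 0.004 m and z of plate in the frame of slicer below 0.0285 m and angle between plate's own z axis and vertical below 0.05 rad and linear speed of plate below 0.01 m/s); the robot touches nothing.
It fails at once if the plate is lifted off its bed, tipped up, or rides over the springs (z of plate in the frame of slicer above 0.037 m or angle between plate's own z axis and vertical above 0.15 rad).
It fails at once if the blade is touched (contact force between any of the fingers, the arm and blade above 0.5 N).
It fails at once if one of the other kitchen things is pushed away or knocked over (distance of any of food_holder, sugar_bowl, squeezer, tortilla_warmer from where it was at the start of the episode above 0.015 m).
It also fails if it takes over 42 s, if anything falls off the work surface, if the arm or the gripper's body presses on something with over 40 N, if the wrist force passes 120 N, or if a joint passes its speed limit or range.

## Working session

There is one attempt and no reset: what is moved stays moved. The work goes in short steps, Python scripts to look and compute and a tool call to move; the robot and the scene stay as the last step left them, time stands still between calls to the robot, and variables do not carry over. Pictures are saved under pics/ and viewed, about 8 in all and at most 12, crops included, and the job is handed in when it is done.

Besides the shell and the picture viewer there is one more tool, called after "Emit:" as name(argument=value, ...) on one line, values as JSON. carry_out: Moves the arm, as the interface text tells. Shift numbers are shares of 0.5 m and turn numbers shares of 1.5 rad, none past 1 either way. Its arguments: {"type":"object","properties":{"offset":{"type":"array","items":{"type":"array","items":{"type":"number","minimum":-1,"maximum":1}}},"turn":{"type":"array","items":{"type":"array","items":{"type":"number","minimum":-1,"maximum":1}}},"hand":{"type":"number"},"force":{"type":"number"}},"required":["offset","turn"]}

```bash
mkdir -p pics
cat > h.py <<'E'
import numpy as np, cv2
from bench import r, imaging, look_for, outline_of
from scipy.spatial.transform import Rotation as Ro
def grab(n,f=None):
    d=imaging.grab_frame(n)
    for k in("R","t"): d[k]=np.array(d[k])
    if f: cv2.imwrite("pics/"+f,d["pixels"][:,:,::-1])
    return d
def world(d,p): return d["R"].T@(np.array(p)-d["t"])
def proj(d,X):
    c=(d["R"]@np.array(X).T).T+d["t"]; return np.stack([d["fx"]*c[...,0]/c[...,2]+d["cx"],d["fy"]*c[...,1]/c[...,2]+d["cy"]],-1)
def ray(d,u,v,z):
    a=d["R"].T@np.array([(u-d["cx"])/d["fx"],(v-d["cy"])/d["fy"],1]); o=-d["R"].T@d["t"]; return o+a*(z-o[2])/a[2]
E
python3 - <<'E'
from h import *
np.set_printoptions(precision=4,suppress=True)
o=r.get_obs();print(o["tcp_pos"],o["orientation"],o["grip_width"],r.nose_length)
for c in("top","scene"):
    d=grab(c,c+".png")
    print(c,-d["R"].T@d["t"])
    for q in("plate","slicer","blade","clamp_left","food_holder","sugar_bowl","squeezer","tortilla_warmer"):
        for x in look_for(q,c)[:3]:
            w=world(d,x["xyz"]); print(q,round(x["score"],2),w,proj(d,w).round())
a=cv2.imread("pics/top.png")
E
```

```text
[ 0.2859 -0.6108  0.2443] [-3.0649 -0.6818  0.0008] 0.08517242616314583 0.014
top [0.2787 0.0211 1.0455]
plate 0.82 [ 0.2206 -0.2738  0.0028] [429. 306.]
plate 0.78 [ 0.4853 -0.0782  0.0326] [361. 201.]
plate 0.76 [ 0.435   0.2646 -0.0028] [237. 213.]
slicer 0.98 [ 0.5665 -0.0754  0.0335] [362. 172.]
blade 0.73 [ 0.6218 -0.0503  0.0319] [354. 152.]
clamp_left 0.96 [ 0.5622 -0.0777  0.0321] [362. 174.]
food_holder 0.96 [0.5751 0.1278 0.0029] [289. 167.]
food_holder 0.31 [ 0.5632 -0.0721  0.0284] [360. 174.]
sugar_bowl 0.61 [0.3902 0.0703 0.0738] [303. 230.]
squeezer 0.63 [ 0.4601 -0.2736  0.0265] [433. 215.]
squeezer 0.59 [ 0.569  -0.0766  0.0344] [362. 171.]
tortilla_warmer 0.88 [ 0.6775 -0.2707  0.0732] [437. 133.]
scene [ 1.0782 -0.4376  0.6485]
plate 0.72 [0.4407 0.2625 0.0052] [367. 176.]
plate 0.67 [ 0.2279 -0.2775  0.0064] [169. 208.]
plate 0.59 [ 0.4897 -0.0873  0.0349] [280. 223.]
slicer 0.66 [ 0.5895 -0.0828  0.0314] [306. 246.]
slicer 0.2 [ 0.6302 -0.0528  0.0341] [327. 250.]
blade 0.66 [ 0.6318 -0.0529  0.033 ] [327. 250.]
clamp_left 0.72 [ 0.6313 -0.0508  0.0351] [328. 249.]
clamp_left 0.69 [ 0.5901 -0.0799  0.0285] [307. 246.]
clamp_left 0.68 [ 0.4913 -0.0865  0.0379] [281. 222.]
food_holder 0.97 [0.5961 0.1186 0.0191] [369. 217.]
sugar_bowl 0.63 [0.4269 0.0564 0.0627] [311. 182.]
squeezer 0.56 [ 0.4911 -0.2853  0.0263] [207. 262.]
tortilla_warmer 0.76 [ 0.7139 -0.2973  0.0731] [250. 322.]
tortilla_warmer 0.62 [ 0.5912 -0.0813  0.0308] [307. 246.]
```

View pics/top.png

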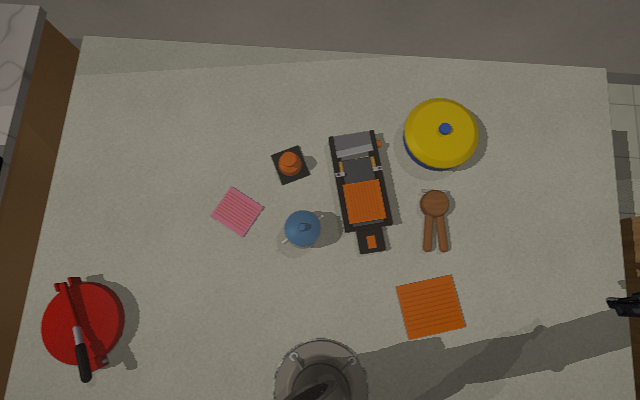

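View pics/scene.png

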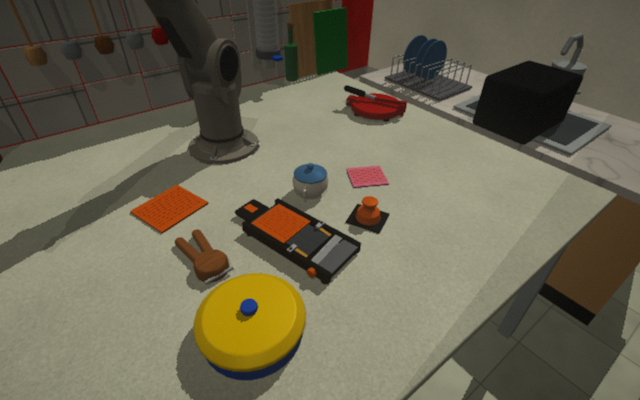

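Candidates for "plate" in the top view are the pink mat (237,212), the large orange mat (430,307) and the orange plate in the slicer (364,202). I choose the last: it isn't pink, it's the smaller of the two orange ones, and it sits in the slicer. Next I'll measure its pose and check it in a close crop.

```bash
cat > m.py <<'E'
from h import *
np.set_printoptions(precision=4,suppress=True)
def rect(d,mask,z):
    c=max(cv2.findContours(mask.astype(np.uint8),0,2)[0],key=cv2.contourArea)[:,0]
    P=np.array([ray(d,u,v,z)[:2] for u,v in c])
    (cx,cy),(w,h),a=cv2.minAreaRect((P*1000).astype(np.float32))
    return np.array([cx,cy,w,h,a])
def orange(d): 
    h=cv2.cvtColor(d["pixels"],cv2.COLOR_RGB2HSV); return (h[...,0]<16)&(h[...,1]>170)&(h[...,2]>90)
E
python3 - <<'E'
from m import *
for c,px in(("top",(364,202)),("scene",(280,223))):
    d=grab(c)
    n,l=cv2.connectedComponents(cv2.morphologyEx(orange(d).astype(np.uint8),cv2.MORPH_CLOSE,np.ones((3,3))))
    print(c,"orange",rect(d,l==l[px[1],px[0]],.035))
    x=outline_of("plate",c)
    for k in x:
        if k["region"][px[1],px[0]]: print("net",rect(d,k["region"],.035))
    x=outline_of("slicer",c)
    for k in x[:1]: print("slicer",rect(d,k["region"],.03),k["score"])
    x=outline_of("blade",c)
    for k in x[:1]: print("blade",rect(d,k["region"],.034),k["score"])
    if c=="top": a=d["pixels"][120:264,310:410,::-1]
    else: b=d["pixels"][190:290,225:370,::-1]
cv2.imwrite("pics/c1.png",cv2.resize(a,None,fx=4,fy=4,interpolation=2)); cv2.imwrite("pics/c2.png",cv2.resize(b,None,fx=5,fy=5,interpolation=2))
E
```

```text
top orange [485.5455 -84.6443 109.3065 101.4166  13.3864]
net [484.9059 -83.2058 108.5011  96.8654  13.3784]
slicer [515.6851 -78.6141 335.6743 143.0782  11.4741] 0.95
blade [628.114  -48.9677  23.2051 101.5609  18.6074] 0.6
scene orange [486.0613 -84.6645 112.7455 101.6354  13.4097]
net [489.1245 -85.4812 114.698  102.1556  13.2905]
slicer [528.1023 -78.9185 329.556  158.2388  12.2864] 0.96
blade [629.0974 -50.4182  20.7327 103.3751  17.0229] 0.79
```

View pics/c1.png

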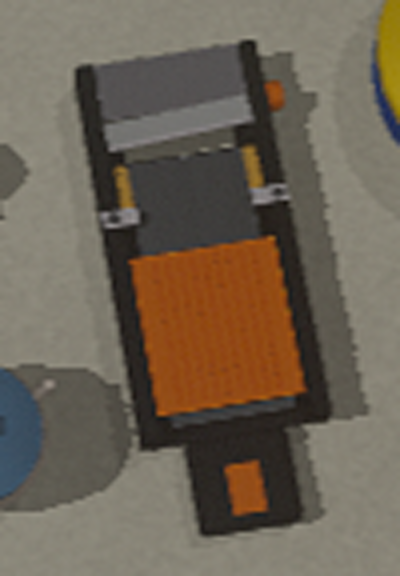

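The crop confirms the choice: the orange plate spans crop (132–305, 240–415) behind the clamps at (120,218) and (270,193), with the blade at (180,120). I'll fix the slicer's axis more precisely from its rail corners and clamps.

Run:
```python
from m import *
d=grab("top")
f=lambda u,v,z:ray(d,310+u/4,120+v/4,z)[:2]
P={k:f(*p) for k,p in dict(FL=(78,68,.037),RL=(142,448,.037),FR=(253,42,.037),RR=(328,415,.037),cl=(120,218,.04),cr=(270,193,.04),pfl=(131,262,.035),pfr=(274,237,.035),prl=(157,416,.035),prr=(304,390,.035)).items()}
for k in P: print(k,P[k])
an=lambda a,b:np.degrees(np.arctan2(*(P[a]-P[b])[::-1]))
print(an("FL","RL"),an("FR","RR"),an("cl","cr")-90,an("FL","FR")-90,an("RL","RR")-90,"plate",an("pfl","prl"),an("pfr","prr"),an("pfl","pfr")-90,an("prl","prr")-90)
print("width",np.linalg.norm(P["FL"]-P["FR"]),np.linalg.norm(P["RL"]-P["RR"]),np.linalg.norm(P["cl"]-P["cr"]))
m=np.mean([P[k] for k in("FL","RL","FR","RR")],0); print("mid",m, "plate mid",np.mean([P[k] for k in("pfl","pfr","prl","prr")],0),"clampmid",(P["cl"]+P["cr"])/2)
```

```text
FL [0.6606 0.0201]
RL [ 0.3973 -0.0397]
FR [ 0.6885 -0.1014]
RR [ 0.4281 -0.1624]
cl [ 0.5534 -0.0156]
cr [ 0.5783 -0.1173]
pfl [ 0.5242 -0.0251]
pfr [ 0.5487 -0.1219]
prl [ 0.4197 -0.0486]
prr [ 0.4442 -0.1461]
12.789228994654595 13.181163276070697 13.780738122661361 12.934161461091321 14.07163066731016 plate 12.660527350987183 13.045611111480717 14.183295597463342 14.080724984792568
width 0.12464164766699436 0.12650205000979584 0.10466783993740951
mid [ 0.5436 -0.0709] plate mid [ 0.4842 -0.0855] clampmid [ 0.5658 -0.0664]
```

```bash
cat > go.py <<'E'
from m import *
yaw=np.radians(13.3); ux=np.array([np.cos(yaw),np.sin(yaw),0])
def plan(X,yw=yaw):
    o=r.get_obs(); R=Ro.from_rotvec(o["orientation"]); G=Ro.from_euler("z",yw)*Ro.from_euler("x",np.pi)
    off=R.inv().apply(np.array(X)-o["tcp_pos"])/.5; tr=(R.inv()*G).as_rotvec()/1.5
    print("t",o["clock"],"tcp",np.array(o["tcp_pos"]),"F",np.array(o["contact_force"]),"w",o["grip_width"],"off",off,"turn",tr)
E
python3 - <<'E'
from go import *
c=np.array([.485,-.085,0])-.015*ux
plan(c+[0,0,.12])
E
```

```text
t 1.35 tcp [ 0.2862 -0.6114  0.2453] F [-0.4621 -0.9111  0.5265] w 0.08535325970245888 off [ 0.7771 -0.791   0.2506] turn [ 0.     -0.      0.1371]
```

Emit:
carry_out(offset=[[0.06, -0.06, 0], [0.12, -0.12, 0], [0.18, -0.18, 0], [0.24, -0.24, 0], [0.3, -0.305, 0], [0.36, -0.365, 0], [0.42, -0.43, 0], [0.48, -0.49, 0]], turn=[[0, 0, 0.03], [0, 0, 0.06], [0, 0, 0.09], [0, 0, 0.12], [0, 0, 0.137], [0, 0, 0.137], [0, 0, 0.137], [0, 0, 0.137]], hand=1, force=40)

```text
clock: 2.15
tcp_pos: [0.4, -0.2859, 0.2456]
orientation: [3.12, 0.364, 0.001]
contact_force: [1.0, -0.2, -0.1]
grip_width: -0.0
```

Run:
```python
from go import *
c=np.array([.485,-.085,0])-.015*ux
plan(c+[0,0,.12])
```

```text
t 2.15 tcp [ 0.4    -0.2859  0.2456] F [ 0.9843 -0.1539 -0.0945] w -3.760819248752728e-05 off [ 0.2279 -0.352   0.2511] turn [ 0.0003 -0.0003  0.0001]
```

Emit:
carry_out(offset=[[0.05, -0.08, 0], [0.1, -0.16, 0], [0.15, -0.24, 0], [0.2, -0.31, 0.05], [0.228, -0.352, 0.12], [0.228, -0.352, 0.2], [0.228, -0.352, 0.25], [0.228, -0.352, 0.25]], turn=[[0, 0, 0], [0, 0, 0], [0, 0, 0], [0, 0, 0], [0, 0, 0], [0, 0, 0], [0, 0, 0], [0, 0, 0]])

```text
clock: 2.95
tcp_pos: [0.4677, -0.0897, 0.1175]
orientation: [-3.119, -0.365, 0.01]
contact_force: [-1.3, 0.2, 0.5]
grip_width: 0.0002
```

Run:
```python
from go import *
c=np.array([.485,-.085,0])-.015*ux
plan(c+[0,0,.12])
d=grab("wrist","w1.png"); b=grab("scene"); 
cv2.imwrite("pics/s1.png",cv2.resize(b["pixels"][150:310,200:400,::-1],None,fx=3.5,fy=3.5,interpolation=2))
print(outline_of("plate","wrist") and [ (x["score"],world(d,x["xyz"])) for x in look_for("plate","wrist")])
for q in("clamp_left","clamp_right","blade","stops"): print(q,[(round(x["score"],2),world(d,x["xyz"])) for x in look_for(q,"wrist")])
```

```text
t 2.95 tcp [ 0.4677 -0.0897  0.1175] F [-1.2879  0.1781  0.4892] w 0.0001563182368356443 off [ 0.0057 -0.0012 -0.005 ] turn [-0.0016  0.004   0.0007]
[(0.81, array([ 0.4954, -0.0798,  0.034 ]))]
clamp_left [(0.95, array([ 0.5555, -0.0647,  0.0296]))]
clamp_right [(0.7, array([ 0.6146, -0.2168,  0.0286])), (0.55, array([ 0.5599, -0.0622,  0.029 ]))]
blade []
stops [(0.77, array([ 0.5549, -0.0688,  0.0275]))]
```

View pics/w1.png

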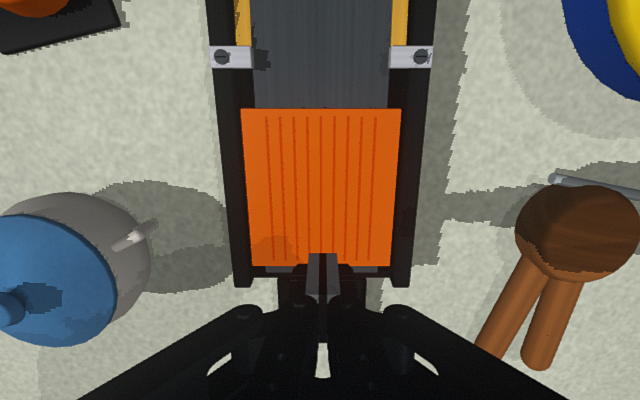

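The wrist picture shows the plate front edge at row 109 (x 242–401), the clamps' rear edges at row 68 (inner corners 253 and 390), and closed fingertips at (323,260) over the plate's rear middle, well aligned. I'll work out the gap and axis from these.

Run:
```python
from go import *
d=grab("wrist")
f=lambda u,v,z:ray(d,u,v,z)
pl,pr,bl,br=f(241,109,.035),f(401,109,.035),f(250,266,.035),f(391,266,.035)
cl,cr=f(253,69,.036),f(390,69,.036)
ang=lambda v:np.degrees(np.arctan2(v[1],v[0]))
print(pl,pr,bl,br,cl,cr,"ang",ang(pl-pr)-90,ang(cl-cr)-90,ang(pl-bl),ang(pr-br))
print("w",np.linalg.norm(pl-pr),np.linalg.norm(cl-cr))
pf=(pl+pr)/2;cm=(cl+cr)/2
uy=np.array([-ux[1],ux[0],0])
print("gap",(cm-pf)@ux,"lat",(cm-pf)@uy, "plate centre",pf-.055*ux)
t=np.array(r.get_obs()["tcp_pos"]);print("tcp rel plate centre",(t-pf+.055*ux)@ux,(t-pf)@uy)
rl=[f(213,69,.037),f(235,285,.037),f(428,69,.037),f(410,285,.037)];print("rail ang",ang(rl[0]-rl[1]),ang(rl[2]-rl[3]))
```

```text
[ 0.5301 -0.0216  0.035 ] [ 0.5534 -0.1202  0.035 ] [ 0.421  -0.0454  0.035 ] [ 0.4451 -0.1469  0.035 ] [ 0.555  -0.0253  0.036 ] [ 0.5742 -0.1063  0.036 ] ang 13.325818301156204 13.325650789339946 12.283956798899334 13.840782209283464
w 0.10127734405387491 0.08325492564018182
gap 0.02339065973112078 lat -0.0003273589488056886 plate centre [ 0.4883 -0.0835  0.035 ]
tcp rel plate centre -0.018733369951463897 -0.0026609009464067792
rail ang 13.627184656064157 13.967401692867513
```

Emit:
carry_out(offset=[[0, -0.004, 0.05], [0, -0.004, 0.1], [0, -0.004, 0.12], [0, -0.004, 0.13], [0, -0.004, 0.13]], turn=[[0, 0, 0], [0, 0, 0], [0, 0, 0], [0, 0, 0], [0, 0, 0]])

```text
clock: 3.9
tcp_pos: [0.4697, -0.0883, 0.0553]
orientation: [-3.12, -0.364, 0.001]
contact_force: [0.5, -0.8, 0.8]
grip_width: -0.0003
```

Emit:
carry_out(offset=[[0, 0, 0.006], [0, 0, 0.012], [0, 0, 0.016], [0, 0, 0.02], [0, 0, 0.023], [0, 0, 0.023], [0, 0, 0.023]], turn=[[0, 0, 0], [0, 0, 0], [0, 0, 0], [0, 0, 0], [0, 0, 0], [0, 0, 0], [0, 0, 0]])

```text
clock: 4.6
tcp_pos: [0.4703, -0.0884, 0.0447]
orientation: [3.12, 0.364, 0.002]
contact_force: [-2.1, -0.2, 9.8]
grip_width: -0.0003
```

Emit:
carry_out(offset=[[0, 0, 0.004], [0, 0, 0.007], [0, 0, 0.007], [0, 0, 0.007]], turn=[[0, 0, 0], [0, 0, 0], [0, 0, 0], [0, 0, 0]])

```text
clock: 5.0
tcp_pos: [0.4706, -0.0884, 0.0415]
orientation: [3.12, 0.364, 0.003]
contact_force: [-1.7, 0.2, 13.8]
grip_width: 0.0001
```

Emit:
carry_out(offset=[[0, 0, 0.002], [0.005, 0, 0.002], [0.015, 0, 0.002], [0.025, 0, 0.002], [0.035, 0, 0.002], [0.045, 0, 0.002], [0.055, 0, 0.002], [0.06, 0, 0.002]], turn=[[0, 0, 0], [0, 0, 0], [0, 0, 0], [0, 0, 0], [0, 0, 0], [0, 0, 0], [0, 0, 0], [0, 0, 0]])

```text
clock: 5.8
tcp_pos: [0.5006, -0.0816, 0.041]
orientation: [3.119, 0.364, 0.005]
contact_force: [-3.2, -0.0, 16.4]
grip_width: 0.0004
```

Run:
```python
from go import *
d=grab("wrist","w2.png");o=r.get_obs();print(o["tcp_pos"],o["contact_force"],o["moment"])
```

```text
[ 0.501  -0.0815  0.0411] [-1.2586 -0.7018 13.3931] [-0.1589  0.3111 -0.0457]
```

View pics/w2.png

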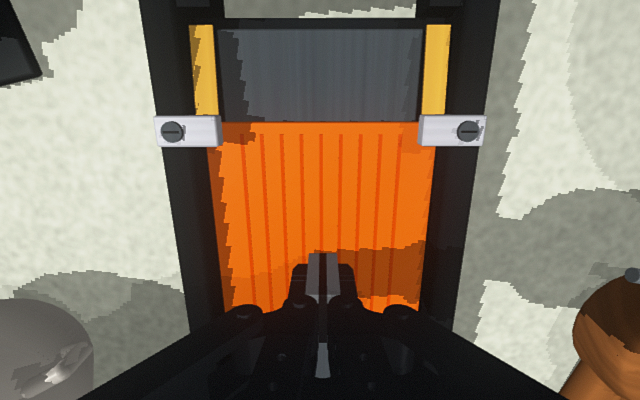

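The plate's front edge (row 121) is now under both clamps (rows 115–146) and moving with the fingertips. I'll keep sliding.

Emit:
carry_out(offset=[[0.01, 0, 0], [0.02, 0, 0], [0.03, 0, 0], [0.04, 0, 0], [0.05, 0, 0], [0.06, 0, 0], [0.068, 0, 0], [0.074, 0, 0]], turn=[[0, 0, 0], [0, 0, 0], [0, 0, 0], [0, 0, 0], [0, 0, 0], [0, 0, 0], [0, 0, 0], [0, 0, 0]])

```text
clock: 6.65
tcp_pos: [0.5365, -0.0731, 0.0411]
orientation: [3.119, 0.363, 0.005]
contact_force: [-2.0, -1.6, 15.4]
grip_width: 0.0
```

Emit:
carry_out(offset=[[0.004, 0, 0], [0.008, 0, 0], [0.012, 0, 0], [0.015, 0, 0], [0.015, 0, 0], [0.015, 0, 0]], turn=[[0, 0, 0], [0, 0, 0], [0, 0, 0], [0, 0, 0], [0, 0, 0], [0, 0, 0]])

```text
clock: 7.25
tcp_pos: [0.5411, -0.0721, 0.041]
orientation: [3.119, 0.363, -0.003]
contact_force: [-9.8, -1.2, 22.2]
grip_width: 0.0003
```

Run:
```python
from go import *
d=grab("wrist","w3.png");o=r.get_obs();t=np.array(o["tcp_pos"]);print(t,o["contact_force"],o["moment"],"travel",(t-[.4706,-.0884,.0415])@ux)
```

```text
[ 0.5411 -0.072   0.041 ] [-8.9829 -0.4481 20.6487] [-0.2682  1.9638  0.024 ] travel 0.07240048780138875
```

View pics/w3.png

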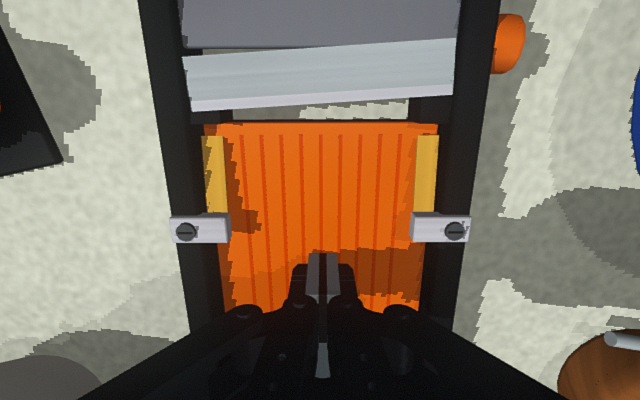

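The plate's front edge (row 123) meets the stop blocks, the springs lie on top of it, and a 9 N reaction along x confirms it's against the stops. I'll lift straight off.

Emit:
carry_out(offset=[[0, 0, -0.01], [0, 0, -0.025], [0, 0, -0.05], [0, 0, -0.1], [0, 0, -0.18], [0, 0, -0.26], [0, 0, -0.3], [0, 0, -0.3]], turn=[[0, 0, 0], [0, 0, 0], [0, 0, 0], [0, 0, 0], [0, 0, 0], [0, 0, 0], [0, 0, 0], [0, 0, 0]])

```text
clock: 8.1
tcp_pos: [0.5446, -0.071, 0.1935]
orientation: [3.119, 0.364, 0.012]
contact_force: [0.9, 0.3, -0.3]
grip_width: 0.0003
```

Run:
```python
from go import *
d=grab("wrist");o=r.get_obs();print(o["clock"],o["tcp_pos"],o["contact_force"])
e=grab("scene")
a=d["pixels"][:,100:540,::-1]; b=e["pixels"][190:300,225:375,::-1]
b=cv2.resize(b,(int(150*400/110*.65),int(400*.65)),interpolation=2); b=cv2.copyMakeBorder(b,0,400-b.shape[0],0,0,0)
cv2.imwrite("pics/f.png",np.hstack([a,b]))
```

```text
8.15 [ 0.5433 -0.071   0.1914] [ 0.926  -0.4784 -0.0612]
```

View pics/f.png

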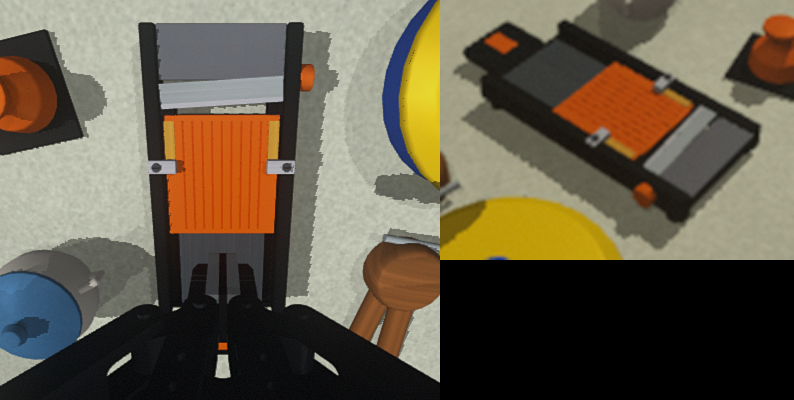

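The final view shows the plate flat, square and under both clamps and springs. Its front edge is at row 115, about 51 mm ahead of the clamps' rear edges (50 expected). The bystanders are in place and the hand is clear.

```bash
python3 -c "
from bench import r
print(r.hand_in())"
```

```text
the job is handed in; nothing more can be done
None
```

I pressed the orange plate down with closed fingertips and slid it about 72 mm under both clamps and springs to the stops. Then I lifted the hand straight off and handed the job in at about 8 s. `hand_in()` gives no verdict, so whether the run passed is not confirmed.

- **Pressing:** the force was about 14 N before the plate moved, which is about 6 mm of bed travel. It read 13–16 N while sliding and about 22 N at the stops.
- **At the stops:** the tool read about 9 N of reaction against the slide direction, with a planned travel of 73.4 mm.
- **Final pictures:** the plate lies flat and square under both clamps, with its front edge about 51 mm ahead of the clamps' rear edges (50 expected). The blade was not touched, and the other kitchen things show no sign of having moved, though I did not re-measure them.
- **After release:** the tool stood at z 0.19 m with contact force near zero.
- **Disagreement:** the slicer's angle came out anywhere from 11.5° to 14° depending on the method. I used 13.3°, which the close wrist view gave for both the plate's front edge and the clamps.

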